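Open the plate box and poise the pipette over the coated spot

ROBOT

A 6-joint arm with a two-finger parallel gripper is mounted at the origin on a cart in front of the work surface, level with it; the furniture and walls round the work are solid. World frame = base frame: x ahead of the robot, y to its left, z up, the work surface at z = 0. Lengths are in m, angles in rad, forces in N, time in s.
With the tool pointing down it reaches from about 0.375 to 0.9 m from the base axis. Payload 3.1 kg.
Tool frame: the origin (TCP) lies on the mounting face of the last link; the fingertips stand 173 mm ahead of it and the grasp point (between the pads) lies 155 mm ahead of it; z points along the fingers, y is the line along which they close (so a half turn about z gives the same grasp; the last joint's range is limited). The gripper opens to 85 mm and grips with 20 to 120 N. Pads are 22 mm wide; open, the fingers measure 114 mm over their backs; the gripper's body (76 mm by 85 mm) begins 54 mm behind the grasp point. The pads swing forward as they close: fully open they stand 13 mm farther back than shut.
Start: joints at [1.087, 0.527, 1.433, -0, 1.181, -0.178], TCP at [0.188, 0.596, 0.405] pointing down, gripper open.
Joint ranges: [-3.08, 3.08], [-0.75, 2.2], [0.22, 2.44], [-1.43, 4.57], [0, 2.65], [-2.85, 2.85]. Speed limits (rad/s): [2.79, 2.79, 3.14, 3.14, 3.14, 3.14].

INTERFACE

Orientations are given as a rotation vector (axis times angle).
In Python, from plant import env, viewer, spotter gives the robot as it stands.
- The arm moves only by the shell command python3 -m crank 'ROWS' [FORCE]. ROWS is JSON, a list of rows, each an object of numbers: "gripper": the closure, from -1 (fully open) to 1 (shut); "x", "y", "z": the shift along the tool's x, y, z in mm; "turn": the turn about the tool's z in rad. In form: [{"gripper": .., "x": .., "y": .., "z": .., "turn": ..}, ...]. A call has 1 to 20 rows; each row is the pose to reach, as a shift and turn from the pose commanded when the call began, along the tool's axes at that moment; what a row does not reach only later rows make up. A row lasts 1/10 s, in which the tool goes at most 50 mm and 8.59 degrees, less where a joint would pass 70% of its speed; a pose out of reach is approached as far as the arm can. A call with a gripper value outside its range is refused whole. The fingers move at their own pace and stop on an object; FORCE is the grip in N (left out, the last holds). Time passes only in rows, so rows that repeat a pose let the fingers close. It gives the time, the measured TCP pose, the force, the opening and the grip force at its end, in the units of the state.
- env.observe(): the state, without advancing time (a new reading comes with each control period).
- viewer.snapshot(name): name is "scene" or "side" or "wrist"; returns a dict with "frame" (384x512x3 uint8, red, green, blue), "depth" (384x512 float32, m along the optical axis (not along the pixel's ray), 0 where there is no reading), "fovy" (degrees; the focal length in pixels is half the picture's height over the tangent of half this angle, whatever the lens; pixels are square), "cx", "cy" (the principal point, pixels), "R" (3x3) and "t" (3): a world point X has camera coordinates R X + t; the wrist camera has in their place "mount" (4x4, takes a point from camera to tool coordinates, whose origin is the TCP and whose axes are the flange's). Camera axes: x right, y down, z forward; pixel columns grow to the right and rows downward; lengths in m; the calibration is good to about 2 mm. The wrist camera is an equidistant fisheye: a pixel r from the principal point sees the ray r / f radians off the axis. A picture is of the moment at which its call begins: read the wrist's pose just before it.
- env.close_job(): hands the job in; it is judged then, once.
Trained networks look in a picture, given as the dict that the camera call returned (one of the last four; its "shot" number tells which), for a name from the list of things; names that differ only in an ending like _2 or _b are one class to them, and where a whole thing is asked for, a point or a joint stands for the part that bears it (a point fixed in the world has none). Each returns a list of dicts, best first, with "p" (0 to 1); they miss things now and then, are a little off and sometimes report something else, mostly with a low value. They report only what shows in the picture. A call takes as long as a camera call.
- spotter.spot_in(picture, target): "point" ([x, y, z] in m, in world coordinates, good to about 4 mm: the middle of the surface that is visible of it).
The state is a dict: "clock": time; "joint_pos": joint angles; "joint_vel": joint speeds; "effort": joint torques, N m; "position": TCP position; "tcp_rot": TCP orientation; "ft_force": force on the tool from outside, world axes, zero at the start; "torque": the same for the moment, N m; "gripper_width": finger opening in m; "grasp_force": force on a finger pad.
Only numpy, scipy, OpenCV 4.12 (cv2) and the standard library are available. Lean on these libraries where they do the work, as an engineer would, in place of code of your own. Each camera call takes 0.05 s, during which the arm holds its last target. There are 200 camera calls.

TASK

Get ready to spot a sample: first swing open the clear lid of the plate box (it has a blue tab) until it stands upright or leans back, then take the pipette with the yellow tip off its stand and carry it, kept upright, over the things on the bench. Stop with its tip hovering about half a centimetre above the middle of the yellow coated spot on the steel plate, the pipette vertical and touching neither the plate nor the box. Leave the other pipette, the tip box and the beaker where they are, and finish while still holding the pipette there; do not put it down or let go.

Things in the scene. Friction and masses are not known exactly. Their poses are not given: they have to be found in the camera images.
- plate_box: Grey open-topped box, 112 x 152 x 30 mm, 5 mm walls and floor, fixed to the bench. Origin at the centre of its underside, z up; its front (lid tab) faces its -x, its y runs along the 152 mm side, parallel to the hinge. A steel plate (82 x 124 x 7 mm) with 4 x 6 round spots lies on its floor. The clear lid is 4 mm thick, its top 34 mm above the bench when shut.
- box_lid (a joint): Hinge of the clear lid, rad: 0 shut, 1.57 upright, 1.92 fully back (stop). The hinge lies along the box's far (+x) top edge; the front edge swings up and over towards +x. It has friction: the lid stays wherever it is left, and about 1 N at the tab moves it.
- lid_hinge (a point): Point on the lid's hinge axis, at the middle of the box's far top edge (30 mm above the bench). The axis is the box's y.
- lid_tab (a point): Grip point in the lid's blue tab, 33 mm above the bench when shut. The tab is 30 mm wide (along the box's y), 6 mm thick, and sticks out 25 mm from the lid's front edge; this point is on its middle line, 14 mm from that edge, 126 mm from the hinge axis, and moves with the lid. Free space all round: pinch it across its 30 mm width from above, or lift it from beneath.
- spot (a point): Middle of the target: the only yellow spot (14 mm across) on the steel plate; the point lies on the plate's top face, 12 mm above the bench, 18 mm below the box's rim.
- pipette_stand: White pipette stand, fixed to the bench: foot 105 x 200 x 14 mm, two posts and a rail at the back, two grey hangers 24 mm wide on the rail, tops 262 mm above the bench, 116 mm apart along the stand's y (the rail). Origin on the underside, z up, front faces its -x. The pipettes hang in front of the hangers. A printer stands left in front of it (x < 0.48, y > 0.37).
- pipette_100: The pipette to take: white, GREY button on top, conical yellow tip below; 292 mm long, about 0.1 kg. It hangs nearly upright (a few degrees of lean), its finger hook resting on a hanger: lift it straight up 15 mm or more to free it. Its y axis runs along it from button to tip (down when hanging), x points to the hook and rail, z sideways along the rail. Origin on its side, near mid length.
- pipette_grip (a point): Point on the pipette's axis in its upper body at which to grip from above; the body is 29 mm wide here along the rail. The body's top is 18 mm above this point, the button's top 46 mm above (button 18 mm across; open fingers pass it on both sides). The hanger is behind it, towards the rail: front face about 16 mm from this point, top 14 mm below it.
- pipette_tip (a point): Lowest point of the yellow tip, 246 mm from pipette_grip along the pipette's y axis; about 30 mm above the bench while it hangs.
- pipette_1000: The other pipette, with a BLUE button and no tip, on the stand's other hanger, 116 mm away. Leave it hanging. Origin and axes as for the first.
- tip_box: Box of pipette tips, blue with a clear shut lid, 90 x 122 x 68 mm, standing loose in the middle of the bench. Origin at the centre of its underside. Obstacle; leave it. Behind it, from x = 0.62 on and for y from -0.19 to 0.15, a dark blue instrument rises taller than the wrist: keep gripper and wrist in front of it.
- beaker: Glass beaker, 52 mm across, 68 mm high, standing loose in the middle of the bench. Origin at the centre of its underside. Obstacle; leave it.

How it is judged:
On the way, in this order (a step that is already met when the one before it is completed fails the run):
1. the lid stands open (upright or leaning back) (value of joint box_lid above 1.4 rad), for 0.2 s.
2. the yellow-tipped pipette is off its hanger, in the fingers and off the stand (distance of pipette_tip from where it was at the start of the episode above 0.03 m and height (world z) of pipette_tip above 0.05 m and contact force between the fingers and pipette_100 above 1 N and contact force between pipette_100 and pipette_stand below 0.05 N), for 0.2 s.
At the end, for the whole second after the job is handed in: Lid open (at least 1.4 rad); pipette held still in the fingers, vertical within 8 degrees, tip within 6 mm sideways of the yellow spot's middle and 1.5 to 12 mm above the plate, touching neither box nor stand; other pipette within 20 mm, tip box and beaker within 15 mm of their places (horizontal distance between pipette_tip and spot below 0.006 m and z of pipette_tip in the frame of spot between 0.0015 and 0.012 m and angle between the y axis of pipette_100 and the z axis of plate_box, either way round below 0.14 rad and linear speed of pipette_100 below 0.02 m/s and contact force between the fingers and pipette_100 above 1 N and contact force between pipette_100 and plate_box below 0.05 N and contact force between pipette_100 and pipette_stand below 0.05 N and value of joint box_lid above 1.4 rad and distance of pipette_1000 from where it was at the start of the episode below 0.02 m and distance of each of tip_box, beaker from where it was at the start of the episode below 0.015 m); the arm keeps its last pose, push and grip.
It fails at once if the pipette touches the plate, the box or its lid (contact force between pipette_100 and plate_box above 0.5 N).
It fails at once if the tip box is pushed away by more than 15 mm or tipped (distance of tip_box from where it was at the start of the episode above 0.015 m or angle between tip_box's own z axis and vertical above 0.2 rad).
It fails at once if the beaker is pushed away by more than 15 mm or tipped (distance of beaker from where it was at the start of the episode above 0.015 m or angle between beaker's own z axis and vertical above 0.2 rad).
It fails at once if the other pipette is moved by more than 20 mm (distance of pipette_1000 from where it was at the start of the episode above 0.02 m).
It fails at once if the pipette is tipped by more than 30 degrees from upright (angle between the y axis of pipette_100 and the z axis of plate_box, either way round above 0.52 rad).
It also fails if it takes over 70 s, if anything falls off the work surface, if the arm or the gripper's body presses on something with over 40 N, if the wrist force passes 120 N, or if a joint passes its speed limit or range.

## Working session

There is one attempt and no reset: what is moved stays moved. The work goes in short steps, Python scripts to look and compute and a shell command to move; the robot and the scene stay as the last step left them, time stands still between calls to the robot, and variables do not carry over. Pictures are saved under pics/ and viewed, at most 14 in all, crops included, and the job is handed in when it is done.

```bash
mkdir -p pics; ls
cat > h.py <<'E'
from plant import env, viewer, spotter
import numpy as np, cv2
from scipy.spatial.transform import Rotation as Ro
def snap(n):
    s=env.observe(); p=viewer.snapshot(n)
    if 'mount' in p:
        T=np.eye(4);T[:3,:3]=Ro.from_rotvec(s['tcp_rot']).as_matrix();T[:3,3]=s['position']
        C=T@np.array(p['mount']); 
    else:
        C=np.eye(4);R=np.array(p['R']);C[:3,:3]=R.T;C[:3,3]=-R.T@np.array(p['t'])
    p['C']=C; return p
def cloud(p):
    d=p['depth'];h,w=d.shape;f=h/2/np.tan(np.radians(p['fovy'])/2)
    v,u=np.mgrid[:h,:w].astype(float);x=(u-p['cx'])/f;y=(v-p['cy'])/f
    if 'mount' in p:
        r=np.hypot(x,y);k=np.where(r>1e-6,np.tan(np.minimum(r,1.5))/np.maximum(r,1e-6),1);x=x*k;y=y*k
    P=np.stack([x*d,y*d,d],-1)@p['C'][:3,:3].T+p['C'][:3,3]
    P[d<=0]=np.nan; return P
def save(p,n): cv2.imwrite('pics/'+n+'.png',p['frame'][:,:,::-1])
E
python3 - <<'E'
from h import *
np.set_printoptions(precision=4,suppress=True)
s=env.observe();print(s['position'],s['tcp_rot'],s['gripper_width'],Ro.from_rotvec(s['tcp_rot']).as_matrix())
im=[]
for n in ['scene','side']:
    p=snap(n);save(p,n);im.append(p['frame'])
    for t in ['plate_box','lid_tab','lid_hinge','spot','pipette_stand','pipette_100','pipette_grip','pipette_tip','pipette_1000','tip_box','beaker']:
        print(n,t,[(np.round(r['point'],3),round(r['p'],2)) for r in spotter.spot_in(p,t)[:2]])
    P=cloud(p);np.save(n+'.npy',P)
    print(p['C'][:3,3],p['C'][:3,2])
E
```

```text
pics
[0.1874 0.5959 0.4037] [-0.4769 -3.1044  0.0032] 0.08546521772502615 [[-0.9539  0.3001 -0.001 ]
 [ 0.3001  0.9539 -0.0019]
 [ 0.0004 -0.0022 -1.    ]]
scene plate_box [(array([ 0.565, -0.401,  0.037]), 0.82)]
scene lid_tab [(array([ 0.58 , -0.396,  0.032]), 0.87)]
scene lid_hinge [(array([ 0.564, -0.406,  0.03 ]), 0.69)]
scene spot []
scene pipette_stand [(array([0.592, 0.303, 0.011]), 0.89)]
scene pipette_100 [(array([ 0.539, -0.163,  0.045]), 0.71), (array([0.552, 0.366, 0.227]), 0.54)]
scene pipette_grip [(array([0.558, 0.372, 0.222]), 0.81), (array([0.568, 0.255, 0.228]), 0.52)]
scene pipette_tip [(array([0.553, 0.371, 0.223]), 0.71)]
scene pipette_1000 [(array([ 0.539, -0.163,  0.045]), 0.71), (array([0.552, 0.366, 0.227]), 0.54)]
scene tip_box [(array([ 0.528, -0.004,  0.054]), 0.91)]
scene beaker [(array([ 0.536, -0.165,  0.048]), 0.64)]
[-0.3256 -1.0905  0.8467] [ 0.5728  0.7033 -0.421 ]
side plate_box [(array([ 0.576, -0.412,  0.034]), 0.62)]
side lid_tab [(array([ 0.58 , -0.399,  0.033]), 0.89)]
side lid_hinge [(array([ 0.579, -0.413,  0.034]), 0.74)]
side spot []
side pipette_stand [(array([0.596, 0.283, 0.016]), 0.95)]
side pipette_100 [(array([0.554, 0.368, 0.226]), 0.74), (array([0.571, 0.26 , 0.229]), 0.64)]
side pipette_grip [(array([0.554, 0.368, 0.224]), 0.58)]
side pipette_tip [(array([0.556, 0.372, 0.224]), 0.79)]
side pipette_1000 [(array([0.554, 0.368, 0.226]), 0.74), (array([0.571, 0.26 , 0.229]), 0.64)]
side tip_box [(array([ 0.546, -0.028,  0.066]), 0.73), (array([ 0.581, -0.392,  0.035]), 0.27)]
side beaker [(array([ 0.544, -0.16 ,  0.048]), 0.54)]
[ 0.413  -1.5188  0.998 ] [ 0.0887  0.8716 -0.4821]
```

View pics/scene.png

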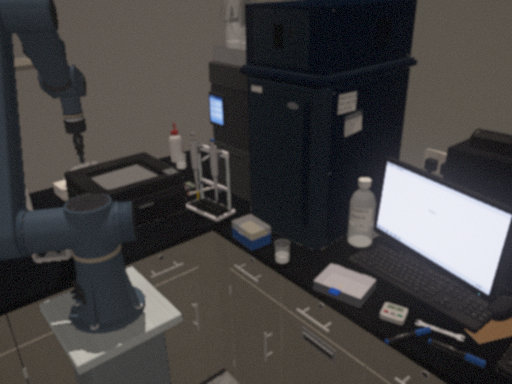

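View pics/side.png

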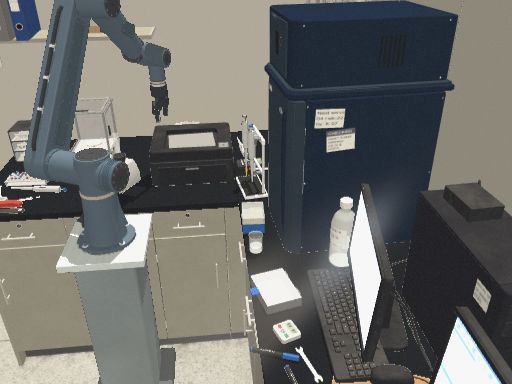

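Both pictures show the plate box with its blue tab (scene 334,292; side 254,291), the tip box and beaker (side 253,215 and 256,242), and the two pipettes on the stand (side 245,155 and 251,165). I'll fit the box and the tab from depth, and crop in on the pipettes.

Run:
```python
from h import *
np.set_printoptions(precision=4,suppress=True)
for n in ['scene','side']:
    P=np.load(n+'.npy');I=cv2.imread(f'pics/{n}.png').astype(int)
    b,g,r=I[...,0],I[...,1],I[...,2]
    m=(np.abs(P[...,0]-.56)<.15)&(np.abs(P[...,1]+.40)<.13)&(P[...,2]>.015)&(P[...,2]<.06)
    blue=m&(b>r+50)&(b>80)
    top=m&~blue&(P[...,2]>.026)
    print(n,'tab',blue.sum(),np.nanmedian(P[blue],0),np.nanmin(P[blue],0),np.nanmax(P[blue],0))
    q=P[top][:,:2].astype(np.float32);print(len(q),cv2.minAreaRect(q),np.percentile(P[top],[2,50,98],axis=0))
    for nm,c in [('tipbox',(.53,0,)),('beaker',(.538,-.162))]:
        k=(np.abs(P[...,0]-c[0])<.07)&(np.abs(P[...,1]-c[1])<.075)&(P[...,2]>.02)&(P[...,2]<.09)
        print(nm,np.percentile(P[k],[2,98],axis=0))
    for y0 in (.37,.257):
      for z0 in (.1,.15,.2,.22,.24,.26,.28):
        k=(np.abs(P[...,1]-y0)<.04)&(P[...,0]>.5)&(P[...,0]<.6)&(np.abs(P[...,2]-z0)<.01)
        if k.sum(): print(y0,z0,k.sum(),np.percentile(P[k],[5,50,95],axis=0)[:,:2].ravel(),I[k].mean(0)[::-1])
p=cv2.imread('pics/side.png');c=p[100:210,220:285]
d=cv2.imread('pics/scene.png')[110:230,170:250]
a=cv2.resize(c,None,fx=5,fy=5,interpolation=2);d=cv2.resize(d,None,fx=4.58,fy=4.58,interpolation=2)
h=min(len(a),len(d));cv2.imwrite('pics/c1.png',np.hstack([a[:h],d[:h]]))
```

```text
scene tab 60 [ 0.5124 -0.4068  0.0343] [ 0.5005 -0.4251  0.0185] [ 0.5281 -0.3793  0.0394]
1229 ((0.5726012587547302, -0.39324361085891724), (0.14630606770515442, 0.15423180162906647), 13.128357887268066) [[ 0.5151 -0.4695  0.0275]
 [ 0.577  -0.3974  0.0327]
 [ 0.6428 -0.3187  0.0362]]
tipbox [[ 0.5071 -0.0452  0.0219]
 [ 0.5901  0.0714  0.0695]]
beaker [[ 0.5206 -0.1774  0.0213]
 [ 0.57   -0.1278  0.0685]]
0.37 0.1 51 [0.5533 0.3592 0.5817 0.3744 0.5996 0.3971] [89.7647 84.0196 82.7255]
0.37 0.15 23 [0.5477 0.3667 0.558  0.3743 0.5988 0.4045] [90.1304 85.8696 82.4783]
0.37 0.2 38 [0.5421 0.3606 0.5545 0.3684 0.5955 0.4016] [98.     92.2632 88.6842]
0.37 0.22 45 [0.5419 0.3612 0.5508 0.3688 0.597  0.4026] [96.4222 90.8667 87.0889]
0.37 0.24 60 [0.544  0.3477 0.563  0.366  0.5995 0.3826] [92.3    86.6167 83.5833]
0.37 0.26 68 [0.5445 0.3527 0.571  0.3669 0.5988 0.3784] [101.0294  94.8971  91.9412]
0.37 0.28 43 [0.5421 0.3595 0.5532 0.367  0.5777 0.3773] [99.2093 92.8837 89.3023]
0.257 0.1 26 [0.5684 0.2498 0.5844 0.259  0.5979 0.2677] [64.6923 61.6154 62.4231]
0.257 0.15 17 [0.5658 0.
[... 1397 characters left out ...]
6.6429]
0.37 0.28 33 [0.545  0.3597 0.5551 0.3683 0.5683 0.3809] [167.6667 163.0303 153.5455]
0.257 0.1 26 [0.5719 0.2541 0.5847 0.2607 0.5969 0.2743] [133.1154 132.4231 130.1154]
0.257 0.15 19 [0.5683 0.2545 0.5758 0.2608 0.5817 0.2682] [167.6842 163.9474 155.2105]
0.257 0.2 34 [0.5611 0.2467 0.5725 0.2539 0.5851 0.2657] [167.3824 163.2647 154.6176]
0.257 0.22 28 [0.5609 0.2459 0.5764 0.2526 0.586  0.2632] [169.3214 165.75   156.75  ]
0.257 0.24 39 [0.5612 0.2438 0.5772 0.2534 0.5939 0.2618] [154.4103 151.2051 144.2051]
0.257 0.26 51 [0.5613 0.2486 0.5811 0.2566 0.5985 0.2653] [158.4902 155.098  147.5882]
0.257 0.28 35 [0.5607 0.2456 0.5735 0.257  0.5946 0.2662] [181.1143 176.2    166.2857]
```

View pics/c1.png

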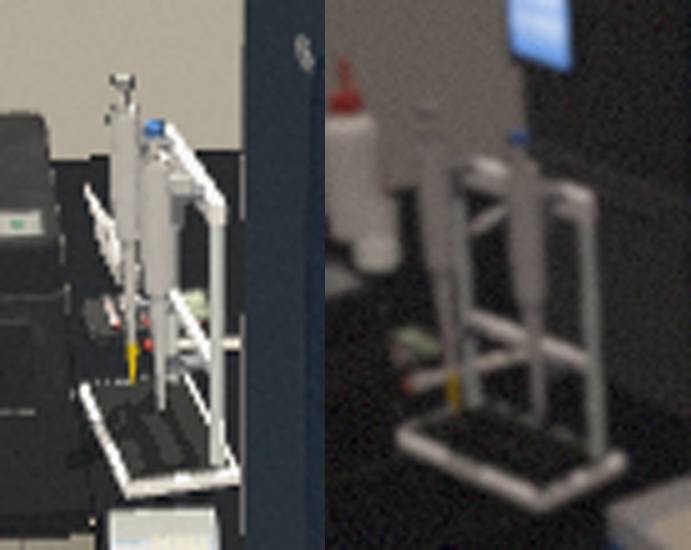

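```bash
cat >> h.py <<'E'
def go(*ts):
    "world targets (x,y,z of TCP, angle deg of tool y in world) -> tool-shift rows"
    s=env.observe();R=Ro.from_rotvec(s['tcp_rot']).as_matrix();a0=np.degrees(np.arctan2(R[1,1],R[0,1]))
    print('now',np.round(s['position'],4),'yaw',round(a0,2),'w',round(s['gripper_width'],4),'gf',round(s['grasp_force'],1))
    for t in ts:
        d=R.T@(np.array(t[:3])-s['position'])*1000; k=(a0-t[3]+180)%360-180
        print(np.round(d,1),'turn',round(np.radians(k),4))
E
python3 - <<'E'
from h import *
go((.42,.1,.405,85),(.48,-.40,.36,100))
P=np.load('side.npy');k=(P[...,0]<.48)&(P[...,1]>.37)&(P[...,1]<.8)&(P[...,0]>.2);print(np.percentile(P[k],[50,90,95,99],axis=0))
E
```

```text
now [0.1875 0.5962 0.4047] yaw 72.54 w 0.0854 gf 0.0
[-3.707e+02 -4.036e+02 -3.000e-01] turn -0.2176
[-578.  -862.5   44.7] turn -0.4794
[[0.30911256 0.51508396 0.15948769]
 [0.4495942  0.63980481 0.47972571]
 [0.46429806 0.66285813 0.53937467]
 [0.47710844 0.69451962 0.57645128]]
```

```bash
python3 -m crank '[{"gripper":-1,"x":-371,"y":-404,"z":0,"turn":-0.22},{"gripper":-1,"x":-371,"y":-404,"z":0,"turn":-0.22},{"gripper":-1,"x":-371,"y":-404,"z":0,"turn":-0.22},{"gripper":-1,"x":-371,"y":-404,"z":0,"turn":-0.22},{"gripper":-1,"x":-371,"y":-404,"z":0,"turn":-0.22},{"gripper":-1,"x":-371,"y":-404,"z":0,"turn":-0.22},{"gripper":-1,"x":-371,"y":-404,"z":0,"turn":-0.22},{"gripper":-1,"x":-371,"y":-404,"z":0,"turn":-0.22},{"gripper":-1,"x":-371,"y":-404,"z":0,"turn":-0.22},{"gripper":-1,"x":-371,"y":-404,"z":0,"turn":-0.22},{"gripper":-1,"x":-371,"y":-404,"z":0,"turn":-0.22},{"gripper":-1,"x":-371,"y":-404,"z":0,"turn":-0.22}]' && python3 -m crank '[{"gripper":-1,"x":-154,"y":-481,"z":45,"turn":-0.26},{"gripper":-1,"x":-154,"y":-481,"z":45,"turn":-0.26},{"gripper":-1,"x":-154,"y":-481,"z":45,"turn":-0.26}]'; python3 -c "
from h import *
go((.48,-.40,.36,100))"
```

```text
clock: 2.4
position: [0.4235, 0.0948, 0.4054]
tcp_rot: [0.146, 3.133, -0.002]
ft_force: [0.6, 0.5, 0.8]
gripper_width: 0.0854
grasp_force: 0.0
clock: 2.7
position: [0.451, -0.0336, 0.3927]
tcp_rot: [-0.282, 3.128, 0.001]
ft_force: [1.1, -0.3, 0.3]
gripper_width: 0.0852
grasp_force: 0.0
now [ 0.451  -0.0336  0.3927] yaw 100.29 w 0.0852 gf 0.0
[  36.9 -365.7   32.5] turn 0.005
```

```bash
python3 -m crank '[{"gripper":-1,"x":37,"y":-366,"z":32,"turn":0},{"gripper":-1,"x":37,"y":-366,"z":32,"turn":0},{"gripper":-1,"x":37,"y":-366,"z":32,"turn":0},{"gripper":-1,"x":37,"y":-366,"z":32,"turn":0},{"gripper":-1,"x":37,"y":-366,"z":32,"turn":0},{"gripper":-1,"x":37,"y":-366,"z":32,"turn":0},{"gripper":-1,"x":37,"y":-366,"z":32,"turn":0},{"gripper":-1,"x":37,"y":-366,"z":32,"turn":0},{"gripper":-1,"x":37,"y":-366,"z":32,"turn":0},{"gripper":-1,"x":37,"y":-366,"z":32,"turn":0}]'
python3 - <<'E'
from h import *
np.set_printoptions(precision=4,suppress=True)
go((.48,-.40,.36,100))
p=snap('wrist');save(p,'w1');P=cloud(p);np.save('w1.npy',P);print(p['C'][:3,[2,3]].T)
for t in ['plate_box','lid_tab','spot']: print(t,[(np.round(r['point'],4),round(r['p'],2)) for r in spotter.spot_in(p,t)[:2]])
I=p['frame'].astype(int);m=(I[...,2]>I[...,0]+50)&(I[...,2]>80)&(np.abs(P[...,2]-.034)<.015)&(np.abs(P[...,1]+.4)<.1)
q=P[m];print('tab',len(q),q.mean(0),cv2.minAreaRect(q[:,:2].astype(np.float32)))
m2=(np.abs(P[...,2]-.034)<.006)&~m&(np.abs(P[...,1]+.4)<.13)
q=P[m2];print('lid',len(q),np.median(q,0),cv2.minAreaRect(q[:,:2].astype(np.float32)))
E
```

```text
clock: 3.7
position: [0.4786, -0.3992, 0.3601]
tcp_rot: [0.275, -3.129, -0.003]
ft_force: [0.1, 1.1, -0.1]
gripper_width: 0.0854
grasp_force: 0.0
now [ 0.4786 -0.3992  0.3601] yaw 100.04 w 0.0854 gf 0.0
[-1.3 -1.1  0.1] turn 0.0006
[[ 0.2705  0.0493 -0.9614]
 [ 0.4104 -0.4112  0.3296]]
plate_box [(array([ 0.5625, -0.3917,  0.0332]), 0.89)]
lid_tab [(array([ 0.5722, -0.3907,  0.0319]), 0.75)]
spot []
tab 651 [ 0.5147 -0.4038  0.0363] ((0.5158503651618958, -0.40358585119247437), (0.02618914656341076, 0.029803641140460968), 13.373741149902344)
lid 11208 [ 0.5746 -0.3865  0.0343] ((0.5744966268539429, -0.3886082172393799), (0.13727881014347076, 0.15295088291168213), 14.120208740234375)
```

View pics/w1.png

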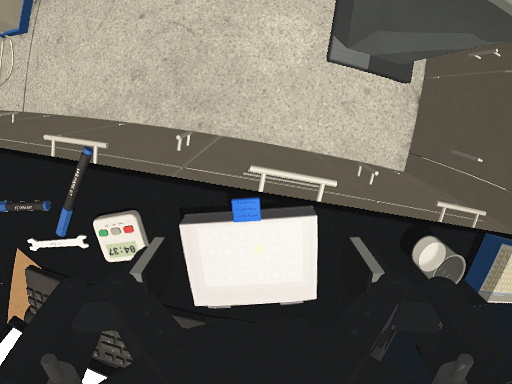

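The tab is at pixel (246,209), the box is square-on below it, and the yellow spot shows through the lid at (259,249). The lid and tab rectangles agree: box yaw is about 13.8° and the tab point is about (0.516, −0.403).

```bash
python3 -c "
from h import *
go((.514,-.4038,.36,103.8),(.514,-.4038,.192,103.8))
for t in np.radians([7,14,21,28,35,42,49,56,63,70,77,84,91,98,102]): print(np.round([-(128-128*np.cos(t)+3*np.sin(t)),-(128*np.sin(t)+3*np.cos(t)-3)]))
"
```

```text
now [ 0.4788 -0.3983  0.3608] yaw 100.15 w 0.0857 gf 0.0
[-33.7 -11.6   0.8] turn -0.0638
[-33.7 -11.7 168.8] turn -0.0638
[ -1. -16.]
[ -5. -31.]
[-10. -46.]
[-16. -60.]
[-25. -73.]
[-35. -85.]
[-46. -96.]
[ -59. -105.]
[ -73. -112.]
[ -87. -118.]
[-102. -122.]
[-118. -125.]
[-133. -125.]
[-149. -123.]
[-158. -122.]
```

```bash
python3 -m crank '[{"gripper":-1,"x":-34,"y":-12,"z":0,"turn":-0.064},{"gripper":-1,"x":-34,"y":-12,"z":50,"turn":-0.064},{"gripper":-1,"x":-34,"y":-12,"z":100,"turn":-0.064},{"gripper":-1,"x":-34,"y":-12,"z":140,"turn":-0.064},{"gripper":-1,"x":-34,"y":-12,"z":169,"turn":-0.064},{"gripper":-1,"x":-34,"y":-12,"z":169,"turn":-0.064},{"gripper":1,"x":-34,"y":-12,"z":169,"turn":-0.064},{"gripper":1,"x":-34,"y":-12,"z":169,"turn":-0.064},{"gripper":1,"x":-34,"y":-12,"z":169,"turn":-0.064},{"gripper":1,"x":-34,"y":-12,"z":169,"turn":-0.064},{"gripper":1,"x":-34,"y":-12,"z":169,"turn":-0.064},{"gripper":1,"x":-34,"y":-12,"z":169,"turn":-0.064},{"gripper":1,"x":-34,"y":-12,"z":169,"turn":-0.064}]' 20; python3 -c "
from h import *
go((.514,-.4038,.192,103.8));p=snap('wrist');save(p,'w2')"
```

```text
clock: 5.2
position: [0.514, -0.4045, 0.1936]
tcp_rot: [0.375, -3.119, -0.005]
ft_force: [-0.7, 6.6, 7.4]
gripper_width: 0.0296
grasp_force: 23.3
now [ 0.514  -0.4045  0.1936] yaw 103.7 w 0.0296 gf 23.3
[-0.1  0.7  1.6] turn -0.0018
```

View pics/w2.png

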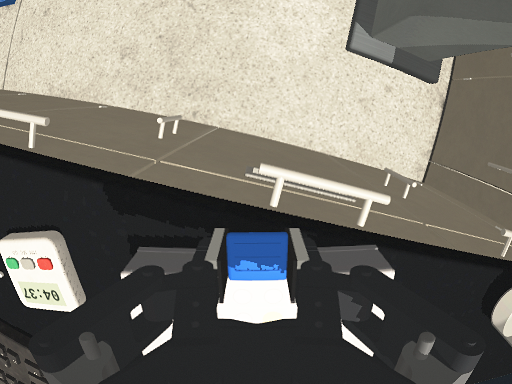

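The blue tab sits centred between the pads (257,255) at a 29.6 mm opening, so the grip is good. Next I swing the lid along its arc.

```bash
python3 -m crank '[{"gripper":1,"x":-1,"y":0,"z":-16,"turn":0},{"gripper":1,"x":-5,"y":0,"z":-31,"turn":0},{"gripper":1,"x":-10,"y":0,"z":-46,"turn":0},{"gripper":1,"x":-16,"y":0,"z":-60,"turn":0},{"gripper":1,"x":-25,"y":0,"z":-73,"turn":0},{"gripper":1,"x":-35,"y":0,"z":-85,"turn":0},{"gripper":1,"x":-46,"y":0,"z":-96,"turn":0}]'; python3 -m crank '[{"gripper":1,"x":-13,"y":0,"z":-9,"turn":0},{"gripper":1,"x":-27,"y":0,"z":-16,"turn":0},{"gripper":1,"x":-41,"y":0,"z":-22,"turn":0},{"gripper":1,"x":-56,"y":0,"z":-26,"turn":0},{"gripper":1,"x":-72,"y":0,"z":-29,"turn":0},{"gripper":1,"x":-87,"y":0,"z":-29,"turn":0},{"gripper":1,"x":-103,"y":0,"z":-27,"turn":0},{"gripper":1,"x":-108,"y":0,"z":-26,"turn":0},{"gripper":1,"x":-108,"y":0,"z":-26,"turn":0}]'; python3 -c "
from h import *
go((.514,-.4038,.192,103.8));p=snap('wrist');save(p,'w3');p=snap('side');c=p['frame'][230:340,215:330];cv2.imwrite('pics/s3.png',np.hstack([cv2.resize(c[:,:,::-1],None,fx=3.49,fy=3.49)[:384,:380],cv2.imread('pics/w3.png')[:,100:500]]))"
```

```text
clock: 5.95
position: [0.5577, -0.3937, 0.2883]
tcp_rot: [0.375, -3.115, -0.008]
ft_force: [-0.4, 3.4, -4.6]
gripper_width: 0.0294
grasp_force: 23.1
clock: 6.85
position: [0.6638, -0.367, 0.3147]
tcp_rot: [0.377, -3.117, -0.008]
ft_force: [-1.8, 7.2, 1.7]
gripper_width: 0.0289
grasp_force: 23.3
now [ 0.6638 -0.367   0.3147] yaw 103.79 w 0.0289 gf 23.3
[154.   -0.6 123. ] turn -0.0002
```

View pics/s3.png

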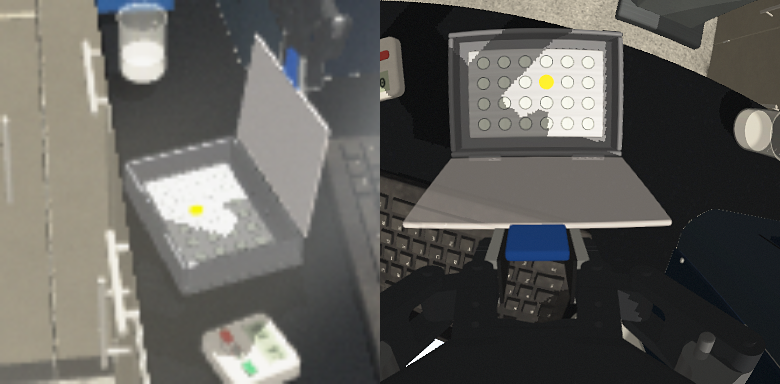

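The lid stands just past upright. The yellow spot shows at wrist pixel (266,82). I release, rise, and measure the spot from above.

```bash
python3 -m crank '[{"gripper":-1,"x":0,"y":0,"z":0,"turn":0},{"gripper":-1,"x":0,"y":0,"z":0,"turn":0},{"gripper":-1,"x":0,"y":0,"z":0,"turn":0},{"gripper":-1,"x":0,"y":0,"z":0,"turn":0},{"gripper":-1,"x":0,"y":0,"z":-40,"turn":0},{"gripper":-1,"x":0,"y":0,"z":-80,"turn":0},{"gripper":-1,"x":50,"y":0,"z":-80,"turn":0},{"gripper":-1,"x":100,"y":0,"z":-80,"turn":0},{"gripper":-1,"x":150,"y":0,"z":-80,"turn":0},{"gripper":-1,"x":150,"y":0,"z":-80,"turn":0}]'
python3 - <<'E'
from h import *
np.set_printoptions(precision=4,suppress=True)
for n in ['wrist','side','scene']:
    p=snap(n);save(p,'sp_'+n);P=cloud(p);I=p['frame'].astype(int)
    m=(I[...,0]>I[...,2]+70)&(I[...,1]>I[...,2]+60)&(np.abs(P[...,0]-.57)<.09)&(np.abs(P[...,1]+.39)<.09)
    q=P[m];print(n,len(q),q.mean(0) if len(q) else 0)
    print([(np.round(r['point'],4),round(r['p'],2)) for r in spotter.spot_in(p,'spot')[:2]])
    if n=='wrist':
        k=(np.abs(P[...,2]-.03)<.004)&(np.abs(P[...,1]+.4)<.14)&(P[...,0]>.5)&(P[...,0]<.7);print(cv2.minAreaRect(P[k][:,:2].astype(np.float32)))
    L=(P[...,2]>.06)&(P[...,2]<.16)&(np.abs(P[...,1]+.37)<.06)&(P[...,0]>.62)&(P[...,0]<.70)
    if L.sum()>20:
        a=np.array([np.cos(np.radians(13.8)),np.sin(np.radians(13.8))]);u=P[L][:,:2]@a;print('lid slope',np.polyfit(P[L][:,2],u,1))
    if n=='side':
        for t in ['pipette_100','pipette_grip','pipette_tip','pipette_1000']: print(t,[(np.round(r['point'],3),round(r['p'],2)) for r in spotter.spot_in(p,t)[:2]])
go((.42,.1,.46,90))
E
```

```text
clock: 7.95
position: [0.5125, -0.4064, 0.3935]
tcp_rot: [0.366, -3.115, -0.004]
ft_force: [0.6, -0.0, -0.2]
gripper_width: 0.0854
grasp_force: 0.0
wrist 82 [ 0.5703 -0.38    0.0129]
[(array([ 0.5765, -0.3857,  0.0116]), 0.77)]
((0.5826693773269653, -0.3865787386894226), (0.11406967043876648, 0.15294229984283447), 14.267252922058105)
lid slope [0.1544 0.5238]
side 10 [ 0.5695 -0.3794  0.0114]
[(array([ 0.5803, -0.3852,  0.0124]), 0.79)]
lid slope [0.1621 0.5236]
pipette_100 []
pipette_grip []
pipette_tip []
pipette_1000 []
scene 5 [ 0.5691 -0.3817  0.0128]
[(array([ 0.5862, -0.3906,  0.0144]), 0.79), (array([0.5522, 0.3722, 0.2216]), 0.17)]
lid slope [0.1538 0.5236]
now [ 0.5188 -0.4047  0.3933] yaw 103.78 w 0.0852 gf 0.0
[-24.3 513.7 -66.7] turn 0.2405
```

```bash
python3 -m crank '[{"gripper":-1,"x":0,"y":10,"z":-40,"turn":0},{"gripper":-1,"x":-20,"y":414,"z":-137,"turn":0.1},{"gripper":-1,"x":-20,"y":414,"z":-137,"turn":0.1},{"gripper":-1,"x":-20,"y":414,"z":-137,"turn":0.1},{"gripper":-1,"x":-20,"y":414,"z":-137,"turn":0.1},{"gripper":-1,"x":-20,"y":414,"z":-137,"turn":0.1},{"gripper":-1,"x":-20,"y":414,"z":-137,"turn":0.1},{"gripper":-1,"x":-20,"y":414,"z":-137,"turn":0.1},{"gripper":-1,"x":-20,"y":414,"z":-137,"turn":0.1},{"gripper":-1,"x":-20,"y":414,"z":-137,"turn":0.1},{"gripper":-1,"x":-20,"y":414,"z":-137,"turn":0.1}]'; python3 -c "
from h import *
go((.45,.35,.53,97.7))"
```

```text
clock: 9.55
position: [0.4386, 0.0042, 0.5316]
tcp_rot: [-0.226, 3.131, -0.001]
ft_force: [0.0, -0.3, -0.5]
gripper_width: 0.0855
grasp_force: 0.0
now [0.4386 0.0042 0.5316] yaw 98.26 w 0.0855 gf 0.0
[-60.9 340.5   1.5] turn 0.0098
```

```bash
python3 -m crank '[{"gripper":-1,"x":-61,"y":340,"z":0,"turn":0.01},{"gripper":-1,"x":-61,"y":340,"z":0,"turn":0.01},{"gripper":-1,"x":-61,"y":340,"z":0,"turn":0.01},{"gripper":-1,"x":-61,"y":340,"z":0,"turn":0.01},{"gripper":-1,"x":-61,"y":340,"z":0,"turn":0.01},{"gripper":-1,"x":-61,"y":340,"z":0,"turn":0.01},{"gripper":-1,"x":-61,"y":340,"z":0,"turn":0.01},{"gripper":-1,"x":-61,"y":340,"z":0,"turn":0.01},{"gripper":-1,"x":-61,"y":340,"z":0,"turn":0.01}]'
python3 - <<'E'
from h import *
np.set_printoptions(precision=4,suppress=True)
go((.45,.35,.53,97.7))
p=snap('wrist');save(p,'w4');P=cloud(p);np.save('w4.npy',P)
for t in ['pipette_100','pipette_grip','pipette_tip','pipette_1000']: print(t,[(np.round(r['point'],3),round(r['p'],2)) for r in spotter.spot_in(p,t)[:2]])
for c in [(.556,.369),(.573,.255)]:
  for z in np.arange(.06,.34,.02):
    k=(np.abs(P[...,2]-z)<.01)&(np.hypot(P[...,0]-c[0],P[...,1]-c[1])<.035)
    if k.sum()>5: print(c,round(z,2),k.sum(),np.percentile(P[k],[3,50,97],axis=0)[:,:2].ravel(),p['frame'][k].mean(0))
E
```

```text
clock: 10.45
position: [0.4532, 0.3473, 0.5294]
tcp_rot: [0.205, -3.134, 0.003]
ft_force: [1.3, -0.1, -0.1]
gripper_width: 0.0852
grasp_force: 0.0
now [0.4532 0.3473 0.5294] yaw 97.48 w 0.0852 gf 0.0
[ 2.8  3.1 -0.6] turn -0.0038
pipette_100 [(array([0.56 , 0.275, 0.214]), 0.91), (array([0.544, 0.379, 0.253]), 0.78)]
pipette_grip [(array([0.547, 0.379, 0.252]), 0.68)]
pipette_tip [(array([0.543, 0.377, 0.254]), 0.95)]
pipette_1000 [(array([0.56 , 0.275, 0.214]), 0.91), (array([0.544, 0.379, 0.253]), 0.78)]
(0.556, 0.369) 0.06 17 [0.5527 0.3762 0.5541 0.379  0.5561 0.3833] [180.5294 147.1176  40.3529]
(0.556, 0.369) 0.08 36 [0.5524 0.3749 0.5545 0.3788 0.5579 0.3839] [188.9444 174.2222 101.75  ]
(0.556, 0.369) 0.1 88 [0.5531 0.3722 0.5654 0.3766 0.5852 0.3914] [141.7614 137.8295 131.7727]
(0.556, 0.369) 0.12 35 [0.551  0.3746 0.5528 0.3788 0.556  0.3843] [156.6571 149.4857 137.3714]
(0.556, 0.369) 0.14 53 [0.5501 0.3738 0.5514 0.3786 0.5549 0.3856] [158.0189 150.7736 138.8679]
(0.556, 0.369) 0.16 57 [0.5495 0.3734 0.5506 0.3788 0.5549 0.3858] [157.7368 150.5789 138.4035]
(0.556, 0.369
[... 1117 characters left out ...]
.8182 156.8485 144.5909]
(0.573, 0.255) 0.16 64 [0.5652 0.2611 0.5666 0.2684 0.5725 0.2725] [160.6875 153.7344 141.1719]
(0.573, 0.255) 0.18 88 [0.5589 0.2574 0.5612 0.2698 0.5709 0.2785] [160.5568 153.3864 141.6591]
(0.573, 0.255) 0.2 153 [0.5585 0.2621 0.5606 0.2722 0.5737 0.2789] [153.8889 146.7647 134.6863]
(0.573, 0.255) 0.22 154 [0.5578 0.2669 0.5612 0.2762 0.5774 0.2798] [125.0779 119.4935 110.1818]
(0.573, 0.255) 0.24 178 [0.5599 0.2728 0.5662 0.2775 0.588  0.28  ] [140.573  134.7472 125.3258]
(0.573, 0.255) 0.26 214 [0.5599 0.2733 0.5698 0.2778 0.5962 0.2806] [159.5935 153.8551 145.1589]
(0.573, 0.255) 0.28 148 [0.559  0.2735 0.5632 0.2773 0.572  0.2801] [177.8446 169.9662 155.8784]
```

View pics/w4.png

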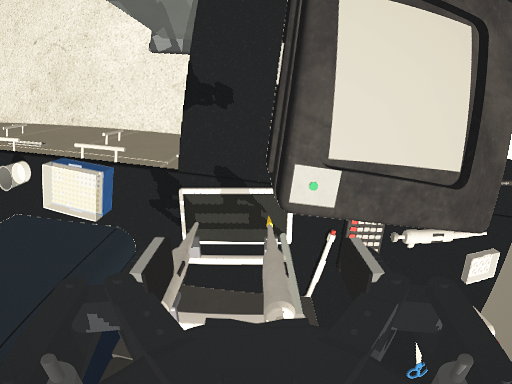

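The pipette to take is at (275,260), with its yellow tip at (269,221); the other one is at (185,270). The networks can't tell the two apart, but depth and colour give the axis at about (0.555, 0.380). I check its top height before descending.

Run:
```python
from h import *
np.set_printoptions(precision=4,suppress=True)
P=np.load('w4.npy')
for z in np.arange(.276,.336,.004):
    k=(np.abs(P[...,2]-z)<.002)&(np.hypot(P[...,0]-.556,P[...,1]-.379)<.03)
    if k.sum()>2: print(round(z,3),k.sum(),np.percentile(P[k],[3,50,97],axis=0)[:,:2].ravel())
k=(P[...,2]>.25)&(P[...,0]>.565)&(P[...,0]<.62)&(np.abs(P[...,1]-.33)<.1);print('hanger/rail',k.sum(),np.percentile(P[k],[5,50,95],axis=0) if k.sum() else 0)
go((.555,.3797,.53,97.5),(.555,.3797,.432,97.5))
```

```text
0.276 70 [0.5413 0.3675 0.5429 0.3782 0.5518 0.3913]
0.28 62 [0.5414 0.3673 0.5439 0.3766 0.5524 0.3916]
0.284 83 [0.541  0.3668 0.5435 0.3784 0.553  0.3929]
0.288 125 [0.5414 0.3673 0.5445 0.3774 0.5565 0.3932]
0.292 245 [0.5427 0.3687 0.5481 0.3791 0.5574 0.3919]
0.296 126 [0.5456 0.3699 0.5517 0.3783 0.5585 0.39  ]
0.3 3 [0.5519 0.3786 0.5525 0.3794 0.5527 0.3794]
hanger/rail 530 [[0.5663 0.2771 0.2507]
 [0.5987 0.2882 0.2589]
 [0.6086 0.3661 0.2811]]
now [0.453  0.3455 0.5306] yaw 97.27 w 0.0853 gf 0.0
[-105.5   21.     0.6] turn -0.0039
[-105.5   21.    98.6] turn -0.0039
```

```bash
python3 -m crank '[{"gripper":-1,"x":-50,"y":10,"z":0,"turn":0},{"gripper":-1,"x":-105,"y":21,"z":0,"turn":0},{"gripper":-1,"x":-105,"y":21,"z":0,"turn":0},{"gripper":-1,"x":-105,"y":21,"z":20,"turn":0},{"gripper":-1,"x":-105,"y":21,"z":40,"turn":0},{"gripper":-1,"x":-105,"y":21,"z":60,"turn":0},{"gripper":-1,"x":-105,"y":21,"z":75,"turn":0},{"gripper":-1,"x":-105,"y":21,"z":75,"turn":0}]'
python3 - <<'E'
from h import *
np.set_printoptions(precision=4,suppress=True)
go((.555,.380,.432,97.5))
p=snap('wrist');save(p,'w5');P=cloud(p)
for z in np.arange(.20,.335,.008):
    k=(np.abs(P[...,2]-z)<.004)&(np.hypot(P[...,0]-.556,P[...,1]-.379)<.025)
    if k.sum()>2: print(round(z,3),k.sum(),np.percentile(P[k],[3,50,97],axis=0)[:,:2].ravel())
E
```

```text
clock: 11.5
position: [0.5533, 0.38, 0.4531]
tcp_rot: [0.2, -3.129, 0.004]
ft_force: [0.3, -0.0, -1.1]
gripper_width: 0.085
grasp_force: 0.0
now [0.5533 0.38   0.4531] yaw 97.33 w 0.085 gf 0.0
[-1.8 -0.1 21.1] turn -0.0031
0.2 56 [0.5435 0.3687 0.5446 0.3776 0.5506 0.389 ]
0.208 68 [0.543  0.368  0.5447 0.3799 0.5507 0.3909]
0.216 99 [0.5426 0.3671 0.5444 0.3783 0.5522 0.3912]
0.224 114 [0.5424 0.3673 0.5444 0.3783 0.5518 0.3915]
0.232 147 [0.5425 0.3677 0.5444 0.3797 0.551  0.3925]
0.24 137 [0.5426 0.3674 0.5442 0.379  0.5513 0.3917]
0.248 161 [0.5424 0.3674 0.544  0.3783 0.5513 0.3917]
0.256 176 [0.5424 0.3677 0.544  0.3783 0.5506 0.3918]
0.264 189 [0.5424 0.3677 0.5438 0.3784 0.5511 0.3917]
0.272 193 [0.5416 0.3676 0.5435 0.3778 0.5783 0.3911]
0.28 245 [0.5412 0.3674 0.5429 0.3787 0.5505 0.3916]
0.288 617 [0.5414 0.3672 0.5445 0.3789 0.557  0.3938]
0.296 1237 [0.544  0.3696 0.5513 0.3795 0.5601 0.3915]
0.304 56 [0.5512 0.3773 0.5518 0.3805 0.5535 0.3837]
0.312 124 [0.546  0.3723 0.5474 0.38   0.5526 0.3885]
0.32 1448 [0.5463 0.3728 0.553  0.3805 0.5621 0.3884]
```

View pics/w5.png

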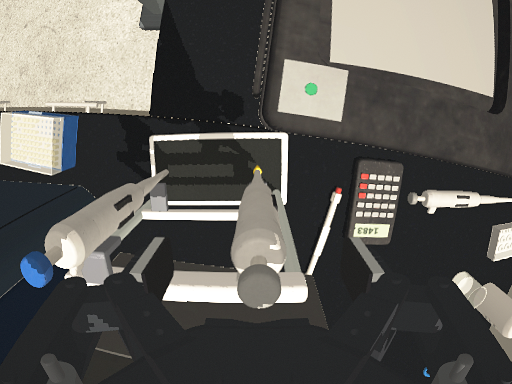

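The grey button at (260,285) is centred between the open fingers, and its top at z ≈ 0.322 fits the given heights. I descend 21 mm and grip.

```bash
python3 -m crank '[{"gripper":-1,"x":-1.5,"y":0,"z":12,"turn":0},{"gripper":-1,"x":-1.5,"y":0,"z":20,"turn":0},{"gripper":-1,"x":-1.5,"y":0,"z":20,"turn":0},{"gripper":1,"x":-1.5,"y":0,"z":20,"turn":0},{"gripper":1,"x":-1.5,"y":0,"z":20,"turn":0},{"gripper":1,"x":-1.5,"y":0,"z":20,"turn":0},{"gripper":1,"x":-1.5,"y":0,"z":20,"turn":0},{"gripper":1,"x":-1.5,"y":0,"z":20,"turn":0},{"gripper":1,"x":-1.5,"y":0,"z":20,"turn":0},{"gripper":1,"x":-1.5,"y":0,"z":20,"turn":0},{"gripper":1,"x":-1.5,"y":0,"z":20,"turn":0}]' 50; python3 -m crank '[{"gripper":1,"x":0,"y":0,"z":-6,"turn":0},{"gripper":1,"x":0,"y":0,"z":-12,"turn":0},{"gripper":1,"x":0,"y":0,"z":-20,"turn":0},{"gripper":1,"x":0,"y":0,"z":-30,"turn":0},{"gripper":1,"x":0,"y":0,"z":-40,"turn":0},{"gripper":1,"x":0,"y":0,"z":-40,"turn":0}]'
```

```text
clock: 12.65
position: [0.5555, 0.3816, 0.4361]
tcp_rot: [-0.203, 3.134, 0.0]
ft_force: [-1.0, -0.9, 2.2]
gripper_width: 0.0271
grasp_force: 49.4
clock: 13.25
position: [0.5555, 0.3817, 0.478]
tcp_rot: [-0.203, 3.132, 0.002]
ft_force: [-0.8, 0.2, -0.3]
gripper_width: 0.0268
grasp_force: 49.3
```

```bash
python3 -m crank '[{"gripper":1,"x":0,"y":0,"z":-30,"turn":0},{"gripper":1,"x":0,"y":0,"z":-60,"turn":0},{"gripper":1,"x":0,"y":0,"z":-82,"turn":0},{"gripper":1,"x":0,"y":0,"z":-82,"turn":0},{"gripper":1,"x":20,"y":-10,"z":-82,"turn":0},{"gripper":1,"x":40,"y":-20,"z":-82,"turn":0},{"gripper":1,"x":60,"y":-32,"z":-82,"turn":0},{"gripper":1,"x":68,"y":-38,"z":-82,"turn":0},{"gripper":1,"x":68,"y":-38,"z":-82,"turn":0}]'
python3 - <<'E'
from h import *
np.set_printoptions(precision=4,suppress=True)
go((.46,.2,.56,97.3),(.45,0,.56,97.3),(.47,-.25,.56,97.3))
s=env.observe();R=Ro.from_rotvec(s['tcp_rot']).as_matrix()
p=snap('wrist');save(p,'w6');P=cloud(p);I=p['frame'].astype(int)
m=(I[...,0]>I[...,2]+70)&(I[...,1]>I[...,2]+40)&(np.hypot(P[...,0]-s['position'][0],P[...,1]-s['position'][1])<.06)
q=P[m];print(len(q),(q-s['position'])@R*1000, np.argwhere(m).mean(0))
E
```

```text
clock: 14.15
position: [0.4922, 0.3345, 0.5569]
tcp_rot: [0.202, -3.134, 0.001]
ft_force: [0.2, -0.0, -1.5]
gripper_width: 0.0266
grasp_force: 49.5
now [0.4922 0.3345 0.5569] yaw 97.38 w 0.0266 gf 49.5
[  49.2 -129.3   -3. ] turn 0.0014
[  84.8 -326.3   -2.9] turn 0.0014
[  97.1 -576.8   -2.7] turn 0.0014
41 [[-29.3024  -3.2365 557.44  ]
 [ -1.0494  -3.5239 399.364 ]
 [ -0.7412  -2.2527 397.7466]
 [-29.8495  -1.4174 550.6761]
 [-30.4291  -6.6742 544.2996]
 [  0.856   -3.3677 382.8967]
 [  1.1146  -2.1537 381.5645]
 [  0.2006  -0.9654 386.2831]
 [  1.146   -4.4759 375.1899]
 [  1.6619  -3.2704 372.576 ]
 [  2.6496  -2.0681 367.5723]
 [  1.2394  -0.9335 374.7221]
 [ -0.4351   0.251  383.2124]
 [ -0.0204  -5.6568 374.9961]
 [  1.784   -4.3589 366.0105]
 [  2.1499  -3.1915 364.1896]
 [  2.2528  -2.0448 363.6787]
 [  2.2945  -0.9025 363.4741]
 [  1.5603   0.2411 367.1341]
 [-33.6029   2.1137 542.2438]
 [  1.0653  -5.4756 363.7783]
 [  1.285   -4.3183 362.7027]
 [  1.0094  -3.1919 364.0527]
 [  1.2551  -0.9006 362.8548]
 [  1.1153   0.2396 363.543 ]
 [  0.7867   1.3885 365.1562]
 [ -0.1452  -6.6273 363.9803]
 [ -0.147   -5.4825 363.9884]
 [  0.5681   0.2386 360.5573]
 [  0.0882   1.3809 362.8712]
 [-37.199    3.8763 542.3001]
 [ -1.2507  -6.6255 363.6699]
 [ -1.3318   1.3878 364.068 ]
 [ -1.7726   2.5494 366.1593]
 [ -2.3168  -6.6202 363.1786]
 [ -1.4642   1.3697 359.2252]
 [ -2.2826   2.5286 363.0396]
 [ -3.6462  -6.6391 363.9013]
 [ -0.1375   1.3246 347.849 ]
 [-41.935    3.8663 539.2646]
 [ -4.6635  -6.6294 363.1865]] [167.7805 255.122 ]
```

View pics/w6.png

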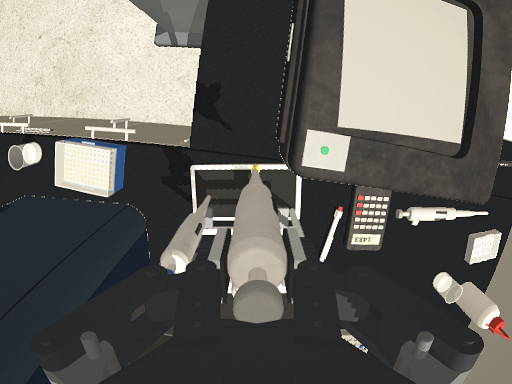

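The pipette hangs vertically in the fingers, with its tip at (255,168), about 400 mm below the TCP. I carry it over the bench.

```bash
python3 -m crank '[{"gripper":1,"x":25,"y":-45,"z":-6,"turn":0},{"gripper":1,"x":40,"y":-90,"z":-6,"turn":0},{"gripper":1,"x":50,"y":-130,"z":-6,"turn":0},{"gripper":1,"x":60,"y":-175,"z":-6,"turn":0},{"gripper":1,"x":70,"y":-220,"z":-6,"turn":0},{"gripper":1,"x":77,"y":-265,"z":-6,"turn":0},{"gripper":1,"x":85,"y":-310,"z":-6,"turn":0},{"gripper":1,"x":87,"y":-355,"z":-6,"turn":0},{"gripper":1,"x":90,"y":-400,"z":-6,"turn":0},{"gripper":1,"x":93,"y":-445,"z":-6,"turn":0},{"gripper":1,"x":95,"y":-490,"z":-6,"turn":0},{"gripper":1,"x":97,"y":-535,"z":-6,"turn":0},{"gripper":1,"x":97,"y":-577,"z":-6,"turn":0},{"gripper":1,"x":97,"y":-577,"z":-6,"turn":0},{"gripper":1,"x":97,"y":-577,"z":-6,"turn":0}]'
python3 - <<'E'
from h import *
go((.5675,-.377,.5595,97.4))
E
```

```text
clock: 15.7
position: [0.4718, -0.2511, 0.5627]
tcp_rot: [0.2, -3.135, -0.002]
ft_force: [-0.5, 0.5, -0.7]
gripper_width: 0.0267
grasp_force: 49.7
now [ 0.4718 -0.2511  0.5627] yaw 97.29 w 0.0267 gf 49.7
[ -79. -137.    3.] turn -0.002
```

```bash
python3 -m crank '[{"gripper":1,"x":-30,"y":-45,"z":0,"turn":0},{"gripper":1,"x":-55,"y":-90,"z":0,"turn":0},{"gripper":1,"x":-79,"y":-130,"z":0,"turn":0},{"gripper":1,"x":-79,"y":-137,"z":0,"turn":0},{"gripper":1,"x":-79,"y":-137,"z":25,"turn":0},{"gripper":1,"x":-79,"y":-137,"z":50,"turn":0},{"gripper":1,"x":-79,"y":-137,"z":75,"turn":0},{"gripper":1,"x":-79,"y":-137,"z":88,"turn":0},{"gripper":1,"x":-79,"y":-137,"z":88,"turn":0},{"gripper":1,"x":-79,"y":-137,"z":88,"turn":0}]'
cat > m.py <<'E'
from h import *
import sys
np.set_printoptions(precision=4,suppress=True)
go((.5675,-.377,.418,97.4)); tile=[]
for n in ['wrist','side','scene']:
    p=snap(n);P=cloud(p);I=p['frame'].astype(int);save(p,sys.argv[1]+n)
    m=(I[...,0]>I[...,2]+50)&(I[...,1]>I[...,2]+35)&(np.abs(P[...,0]-.57)<.05)&(np.abs(P[...,1]+.38)<.05)
    t=m&(P[...,2]>.0165)&(P[...,2]<.16);s=m&(P[...,2]<.0165)
    print(n,'spot',s.sum(),P[s].mean(0) if s.any() else 0)
    q=P[t]; q=q[np.argsort(q[:,2])];print(' tip',len(q));print(q[:6])
    if t.any(): print(' px',np.argwhere(t).min(0),np.argwhere(t).max(0))
    c=(np.argwhere(m).mean(0) if m.any() else np.array([285,275])).astype(int)
    w=30 if n!='wrist' else 45
    k=p['frame'][max(c[0]-w,0):c[0]+w,max(c[1]-w,0):c[1]+w,::-1];tile.append(cv2.resize(k,(260,260),interpolation=0))
cv2.imwrite(f'pics/{sys.argv[1]}.png',np.hstack(tile))
E
python3 m.py t1
```

```text
clock: 16.7
position: [0.5675, -0.3747, 0.4766]
tcp_rot: [-0.204, 3.134, -0.001]
ft_force: [-0.5, -0.5, 0.3]
gripper_width: 0.0271
grasp_force: 49.9
now [ 0.5675 -0.3747  0.4766] yaw 97.45 w 0.0271 gf 49.9
[ 0.3 -2.2 58.6] turn 0.0009
wrist spot 77 [ 0.5709 -0.3799  0.0128]
 tip 34
[[ 0.5695 -0.3784  0.077 ]
 [ 0.5688 -0.3772  0.0796]
 [ 0.5675 -0.3761  0.0919]
 [ 0.5672 -0.3773  0.0946]
 [ 0.5673 -0.3785  0.0949]
 [ 0.5677 -0.3748  0.0965]]
 px [164 251] [172 259]
side spot 11 [ 0.5699 -0.38    0.0114]
 tip 26
[[ 0.5709 -0.379   0.0738]
 [ 0.5709 -0.3787  0.0774]
 [ 0.5704 -0.3828  0.0845]
 [ 0.5737 -0.3807  0.0865]
 [ 0.5738 -0.38    0.0898]
 [ 0.5742 -0.3773  0.0915]]
 px [263 270] [274 272]
scene spot 11 [ 0.5691 -0.3812  0.0114]
 tip 16
[[ 0.5667 -0.3832  0.0816]
 [ 0.5702 -0.3801  0.082 ]
 [ 0.5669 -0.3826  0.0882]
 [ 0.5687 -0.3808  0.09  ]
 [ 0.5705 -0.3829  0.0938]
 [ 0.5681 -0.3811  0.0939]]
 px [258 341] [267 342]
```

View pics/t1.png

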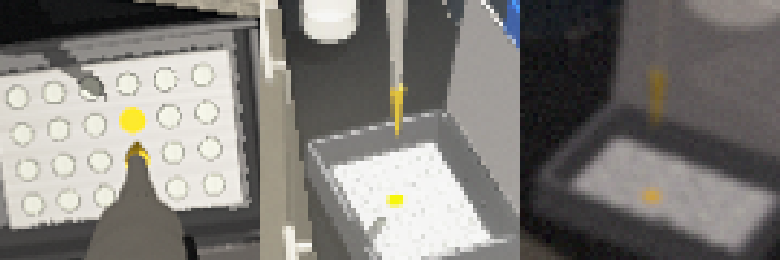

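The tip is about 60 mm above the plate and within 2 mm of the yellow spot in all three views. I lower it 42 mm and measure again.

```bash
python3 -m crank '[{"gripper":1,"x":0,"y":-1.5,"z":10,"turn":0},{"gripper":1,"x":0,"y":-1.5,"z":22,"turn":0},{"gripper":1,"x":0,"y":-1.5,"z":34,"turn":0},{"gripper":1,"x":0,"y":-1.5,"z":42,"turn":0},{"gripper":1,"x":0,"y":-1.5,"z":42,"turn":0},{"gripper":1,"x":0,"y":-1.5,"z":42,"turn":0},{"gripper":1,"x":0,"y":-1.5,"z":42,"turn":0}]'; python3 m.py t2
```

```text
clock: 17.55
position: [0.5674, -0.3769, 0.4341]
tcp_rot: [-0.203, 3.134, -0.001]
ft_force: [-0.6, 0.7, 0.5]
gripper_width: 0.027
grasp_force: 49.8
now [ 0.5674 -0.3769  0.4341] yaw 97.4 w 0.027 gf 49.8
[-0.1 -0.1 16.1] turn 0.0001
wrist spot 78 [ 0.5699 -0.38    0.0128]
 tip 33
[[ 0.5693 -0.3806  0.0343]
 [ 0.5685 -0.3794  0.0379]
 [ 0.5676 -0.3806  0.0498]
 [ 0.5673 -0.3782  0.0499]
 [ 0.5677 -0.377   0.0531]
 [ 0.5667 -0.3795  0.0534]]
 px [164 251] [172 259]
side spot 14 [ 0.5709 -0.3729  0.0122]
 tip 24
[[ 0.5705 -0.3833  0.0299]
 [ 0.5708 -0.3811  0.032 ]
 [ 0.5706 -0.3828  0.0374]
 [ 0.5703 -0.3847  0.043 ]
 [ 0.5704 -0.3836  0.0461]
 [ 0.5746 -0.3762  0.0475]]
 px [275 270] [286 272]
scene spot 12 [ 0.5734 -0.3772  0.0115]
 tip 18
[[ 0.5663 -0.3824  0.0458]
 [ 0.567  -0.3816  0.0487]
 [ 0.5685 -0.3801  0.0507]
 [ 0.5706 -0.3823  0.0509]
 [ 0.5667 -0.3856  0.0509]
 [ 0.5699 -0.3862  0.0569]]
 px [270 340] [277 342]
```

View pics/t2.png

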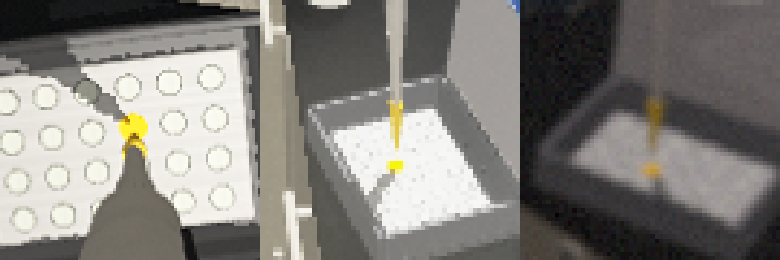

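```bash
python3 -m crank '[{"gripper":1,"x":0,"y":0,"z":4,"turn":0},{"gripper":1,"x":0,"y":0,"z":8,"turn":0},{"gripper":1,"x":0,"y":0,"z":11,"turn":0},{"gripper":1,"x":0,"y":0,"z":11,"turn":0},{"gripper":1,"x":0,"y":0,"z":11,"turn":0},{"gripper":1,"x":0,"y":0,"z":11,"turn":0}]'; python3 m.py t3
python3 - <<'E'
from h import *
# predict pixel of tip & spot in side/scene for given heights
for n in ['side','scene']:
    p=snap(n);R=np.array(p['R']);t=np.array(p['t']);f=192/np.tan(np.radians(p['fovy'])/2)
    for X in [(.570,-.38,.012),(.570,-.38,.017),(.570,-.38,.022)]:
        c=R@np.array(X)+t;print(n,X,c[0]/c[2]*f+p['cx'],c[1]/c[2]*f+p['cy'])
E
```

```text
clock: 18.3
position: [0.5673, -0.3768, 0.4227]
tcp_rot: [-0.203, 3.135, -0.0]
ft_force: [0.3, -0.0, -0.9]
gripper_width: 0.0267
grasp_force: 49.8
now [ 0.5673 -0.3768  0.4227] yaw 97.4 w 0.0267 gf 49.8
[-0.2 -0.2  4.7] turn 0.0
wrist spot 70 [ 0.569  -0.3803  0.013 ]
 tip 35
[[ 0.5687 -0.3803  0.0241]
 [ 0.5683 -0.379   0.0256]
 [ 0.567  -0.3779  0.0382]
 [ 0.5669 -0.3803  0.0403]
 [ 0.5665 -0.3792  0.0413]
 [ 0.5673 -0.3767  0.0422]]
 px [164 251] [172 259]
side spot 13 [ 0.5699 -0.3774  0.0113]
 tip 22
[[ 0.5709 -0.3812  0.02  ]
 [ 0.5706 -0.383   0.0256]
 [ 0.5708 -0.3815  0.0283]
 [ 0.5675 -0.3822  0.0333]
 [ 0.57   -0.3869  0.0369]
 [ 0.5674 -0.3826  0.0376]]
 px [278 270] [288 272]
scene spot 11 [ 0.5707 -0.3802  0.0114]
 tip 13
[[ 0.5666 -0.3843  0.0177]
 [ 0.5673 -0.3835  0.0205]
 [ 0.567  -0.3827  0.0348]
 [ 0.5685 -0.3812  0.0369]
 [ 0.5654 -0.3834  0.0431]
 [ 0.5684 -0.3808  0.0439]]
 px [274 339] [285 341]
side (0.57, -0.38, 0.012) 270.6686600600218 289.7557595782858
side (0.57, -0.38, 0.017) 270.6748786315829 288.52157566440906
side (0.57, -0.38, 0.022) 270.68111750050724 287.2833633850152
scene (0.57, -0.38, 0.012) 339.54354367719213 285.4372219546517
scene (0.57, -0.38, 0.017) 339.6391351784928 284.07667790094484
scene (0.57, -0.38, 0.022) 339.7350225847459 282.7119222623377
```

View pics/t3.png

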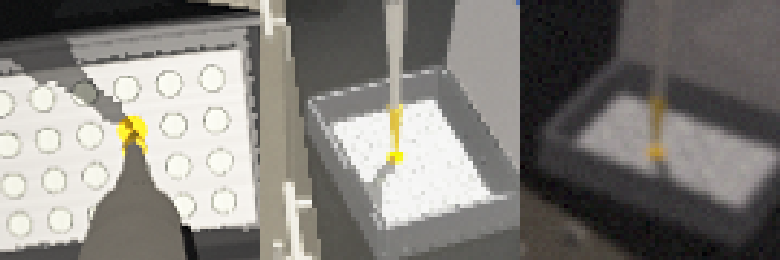

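The tip hovers 5 to 7 mm above the yellow spot and is centred on it in every view. There is no contact force and the lid is still standing, so I hand in.

```bash
python3 -c "
from plant import env
print(env.close_job())"
```

```text
the job is handed in; nothing more can be done
None
```

I opened the lid to about 1.72 rad and handed the job in with the pipette held vertical, its tip about 5 to 7 mm above the yellow spot by my camera measurements; the hand-in returned no verdict.

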